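# Load the cure stand and index its lamp

### The job

Stand the white plastic coupler upright and fully home in the round white nest of the cure stand. Then pull up the red sprung knob on the swing arm, swing the lamp over that nest and let the knob snap fully down into the notch there, so that the lamp is locked. Do not force the index pin against the notch plate, and leave the brass nut, the bottle and the syringe where they are.

Things in the scene. Friction and masses are not known exactly. Their poses are not given: they have to be found in the camera images.
- stand: bench cure stand screwed to the worktop: T-shaped aluminium base plate 10 mm thick, steel post at its back. Origin on the post axis at worktop height; its -x points from the post to the front (robot side), z up. The two nests sit on the base 155 mm from the post axis, 60 degrees to either side of the front, at (-0.0775, +-0.1342, 0.010); a round white and a square blue one, sides may be swapped
- round_nest: round white plastic nest, 64 mm across and 16 mm high, fixed on the stand's base. Origin at the centre of its underside, z up. Its round pocket is 36.4 mm in diameter and 10 mm deep; the pocket floor is 6 mm above the origin
- coupler: loose white plastic pipe coupler, 34 mm in diameter and 44 mm high, about 28 g, standing upright on the worktop to the left or right of the stand. Origin at the centre of its underside, z along its axis
- lamp_arm (a joint): angle (rad) of the grey swing arm with the black cure lamp about the post axis, anticlockwise from above: 0 parked with the lamp at the stand's front (-x), +1.05 over its -y nest, -1.05 over its +y nest, stops at +-1.3. Turns easily (under 0.4 N m) once the pin is out. Arm top 102 mm above the worktop; lamp 58 mm across, from 78 to 132 mm high
- plunger (a joint): how far (m) the sprung knob and its index pin are pulled up: 0 fully down in a slot or notch, 0.007 with the pin tip resting on the notch plate, 0.012 upper stop. The spring pushes down with about 7 N at 0 and 11 N at 0.012. Steel pin 8 mm thick, hardly any bevel at its tip, 75 mm from the post axis
- knob (a point): centre of the red knob's head on its vertical axis, 75 mm from the post axis; round, 28 mm in diameter, 25 mm high; with the pin down its underside is 117 mm and its centre 130 mm above the worktop. It rises with the plunger and goes round with the arm. Below it a 19 mm collar stands 5.5 mm proud of the arm
- notch_plate: clamp ring of the flat steel notch plate under the pin (top 66 mm up), origin as the stand's. Plate: a long park slot in front, where the arm is loose by 0.2 rad either way, and one notch 10 mm wide per side, 1.05 rad from the slot's middle. Its setting is not measured: by hand it was turned up to 0.16 rad either way, so let the knob down short of the notch and push it along till it drops in
- union: loose hexagonal brass nut, 33 mm across and 19 mm high, lying in the blue square nest on the other side of the stand; leave it. Origin at the centre of its underside
- dropper: loose brown dropper bottle with black cap, 33 mm across and 102 mm high, standing on the worktop on the other side from the coupler; leave it. Origin at the centre of its underside
- syringe: loose dispensing syringe, 145 mm long and 25 mm thick, with brown filling, lying to the right behind the stand; leave it. Origin at the middle of its underside, long along its y
There are look-alikes about, which are no part of the job. Leave any black look-alike of the coupler alone.

How it is judged (in metres and radians):
On the way, in this order (a step that is already met when the one before it is completed fails the run):
1. the coupler stands home in the round nest, let go (horizontal distance between coupler and round_nest below 0.003 m and z of coupler in the frame of round_nest below 0.0085 m and angle between coupler's own z axis and vertical below 0.08 rad and contact force between the fingers and coupler below 0.3 N), for 0.3 s.
2. the knob is pulled up and the arm swung out of the park slot (value of joint plunger above 0.006 m and (value of joint lamp_arm above 0.4 rad or value of joint lamp_arm below -0.4 rad)), for 0.1 s.
At the end, for the whole second after the job is handed in: The coupler stands upright in the round nest (within 3 mm of its centre, underside less than 2.5 mm above the pocket floor, tilt under 0.08 rad); the arm is turned over 0.85 rad towards that nest; the knob is down to within 2 mm, its pin in the notch; all at rest (horizontal distance between coupler and round_nest below 0.003 m and z of coupler in the frame of round_nest below 0.0085 m and angle between coupler's own z axis and vertical below 0.08 rad and value of joint plunger below 0.002 m and ((y of round_nest in the frame of stand above 0 m and value of joint lamp_arm below -0.85 rad) or (y of round_nest in the frame of stand below 0 m and value of joint lamp_arm above 0.85 rad)) and linear speed of coupler below 0.02 m/s and velocity of joint lamp_arm between -0.05 and 0.05 rad/s); the robot touches nothing.
It fails at once if the index pin is forced against the notch plate with more than 40 N (contact force between plunger and notch_plate above 40 N).
It fails at once if the brass nut is moved by more than 10 mm (distance of union from where it was at the start of the episode above 0.01 m).
It fails at once if the bottle is moved by more than 20 mm or knocked over (distance of dropper from where it was at the start of the episode above 0.02 m or angle between dropper's own z axis and vertical above 0.5 rad).
It fails at once if the syringe is moved by more than 20 mm (distance of syringe from where it was at the start of the episode above 0.02 m).
It also fails if it takes over 61 s, if anything falls off the work surface, if the arm or the gripper's body presses on something with over 40 N, if the wrist force passes 120 N, or if a joint passes its speed limit or range.

### The arm

A 6-joint arm with a two-finger parallel gripper is mounted at the origin on a cart in front of the work surface, level with it; the furniture and walls round the work are solid. World frame = base frame: x ahead of the robot, y to its left, z up, the work surface at z = 0. Lengths are in mm, angles in rad, forces in N, time in s.
With the tool pointing down it reaches from about 275 to 750 mm from the base axis. Payload 10.2 kg.
Tool frame: the origin (TCP) lies at the very end of the fingers, on their centre line; the grasp point (between the pads) lies 19 mm behind it; z points along the fingers, y is the line along which they close (so a half turn about z gives the same grasp; the last joint's range is limited). The gripper opens to 85 mm and grips with 20 to 120 N. Pads are 22 mm wide; open, the fingers measure 114 mm over their backs; the gripper's body (76 mm by 85 mm) begins 54 mm behind the grasp point. The pads swing forward as they close: fully open they stand 13 mm farther back than shut.
Start: joints at [-1.518, 0.313, 1.498, -0, 1.331, -0.223], TCP at [142.953, -505.169, 231.294] pointing down, gripper open.
Joint ranges: [-2.94, 2.94], [-0.97, 2.17], [0.19, 2.56], [-1.23, 4.37], [0.02, 3.11], [-2.88, 2.88]. Speed limits (rad/s): [2.39, 2.39, 3.01, 3.14, 3.14, 3.14].

### API

Orientations are given as a unit quaternion [w, x, y, z].
In Python, from rig import * gives the robot as it stands. The module is installed in compiled form; this text tells all that it offers.
- The arm moves only by the shell command python3 -m crank 'ROWS' [FORCE]. ROWS is JSON, a list that holds one entry, the list of rows, each a list of 7 numbers: the shift along the tool's x, y, z in units of 25 mm (1.0 is 25 mm), then the turn, a rotation vector about the tool's x, y, z in units of 8 degrees (1.0 is 8 degrees), then the finger opening in mm, from 0 to 85.4. A call has exactly 8 rows; each row shifts and turns the commanded pose from where the row before left it, along the tool's axes as they then stand; what a row does not reach is not made up. A row lasts 1/10 s, in which the tool goes at most 50 mm and 8.59 degrees, less where a joint would pass 70% of its speed; a pose out of reach is approached as far as the arm can. A call is refused whole if a number of a shift passes 1 or a number of a turn 1, either way. A call with a gripper value outside its range is refused whole. The fingers move at their own pace and stop on an object; FORCE is the grip in N (left out, the last holds). Time passes only in rows, so rows that do not move let the fingers close, or fill a call up. It gives the time, the measured TCP pose, the force, the opening and the grip force at its end, in the units of the state.
- sense(): the state, without advancing time (a new reading comes with each control period).
- capture(name): name is "side" or "top" or "wrist"; returns the picture (480x640x3 uint8, blue, green, red); there is no depth.
- camera_model(name): a dict with "fx", "fy", "cx", "cy" (pixels), "world_from_camera" (4x4, takes a point from camera to world coordinates); the wrist camera has in their place "T_tool_cam" (4x4, takes a point from camera to tool coordinates, whose origin is the TCP and whose axes are the flange's). Camera axes: x right, y up, looking along -z (the intrinsics and any distortion apply to the point x, -y, -z); pixel columns grow to the right and rows downward; lengths in mm; the calibration is good to about 2 mm. A picture is of the moment at which its call begins: read the wrist's pose just before it. camera_model takes no time and is no camera call.
- finish_job(): hands the job in; it is judged then, once.
The state is a dict: "time_s": time; "joints": joint angles; "dq": joint speeds; "tau": joint torques, N m; "eef_pos": TCP position; "ee_rot": TCP orientation; "force": force on the tool from outside, world axes, zero at the start; "wrist_torque": the same for the moment, N m; "grip_width": opening from 0.0 (shut) to 1.0 (fully open); "grip_force": force on a finger pad.
Only numpy, scipy, OpenCV 4.12 (cv2) and the standard library are available. Lean on these libraries where they do the work, as an engineer would, in place of code of your own. Each camera call takes 0.05 s, during which the arm holds its last target. There are 200 camera calls.

## Working session

There is one attempt and no reset: what is moved stays moved. The work goes in short steps, Python scripts to look and compute and a shell command to move; the robot and the scene stay as the last step left them, time stands still between calls to the robot, and variables do not carry over. Pictures are saved under pics/ and viewed, at most 10 in all, crops included, and the job is handed in when it is done.

```bash
mkdir -p pics; cat > h.py <<'E'
from rig import *
import numpy as np, cv2
from scipy.spatial.transform import Rotation as R
def ray(name,u,v,st=None):
    m=camera_model(name)
    if name=="wrist":
        s=st or sense(); q=s["ee_rot"]
        T=np.eye(4);T[:3,:3]=R.from_quat([q[1],q[2],q[3],q[0]]).as_matrix();T[:3,3]=s["eef_pos"];T=T@np.array(m["T_tool_cam"])
    else: T=np.array(m["world_from_camera"])
    d=T[:3,:3]@np.array([(u-m["cx"])/m["fx"],-(v-m["cy"])/m["fy"],-1.]);return T[:3,3],d
def at(name,u,v,z,st=None):
    o,d=ray(name,u,v,st);return o+d*(z-o[2])/d[2]
def proj(name,p):
    m=camera_model(name);T=np.linalg.inv(np.array(m["world_from_camera"]))
    c=T[:3,:3]@np.array(p,float)+T[:3,3];return m["cx"]+m["fx"]*c[0]/-c[2], m["cy"]-m["fy"]*c[1]/-c[2]
E
python3 - <<'E'
from h import *
s=sense();print(s)
for n in("top","side"):
    cv2.imwrite(f"pics/{n}0.png",capture(n));print(n,camera_model(n))
print(camera_model("wrist"))
E
```

```text
{'time_s': 0.0, 'joints': array([-1.51839038e+00,  3.13495741e-01,  1.49847239e+00,  7.84218149e-06,
        1.33100324e+00, -2.23378448e-01]), 'dq': array([-7.54851088e-04,  1.74416692e-04,  2.49624286e-04, -3.16120101e-04,
       -5.83724522e-05, -6.19362608e-05]), 'tau': array([-5.91250828e-04, -4.12270367e+01, -2.59749180e+01, -2.12409213e-04,
        4.04027553e-03,  2.14050840e-05]), 'eef_pos': array([ 142.94506169, -504.88505002,  230.69838516]), 'ee_rot': array([-6.86517302e-04,  9.90507818e-01,  1.37454670e-01,  6.26533819e-05]), 'force': array([ 0.31798043, -0.03798289,  0.16736132]), 'wrist_torque': array([ 0.04136477, -0.01332124, -0.00715932]), 'grip_force': 0.0, 'grip_width': 0.998888153413855}
top {'fx': 599.0715782866923, 'fy': 599.0715782866923, 'cx': 310.162968434976, 'cy': 232.47280861647343, 'world_from_camera': array([[ 7.91403828e-02,  9.74631839e-01, -2.09355151e-01,
         1.90226367e+02],
       [-9.96859956e-01,  7.79336752e-02, -1.40203735e-02,
        -1.12773691e+01],
       [ 2.65111396e-03,  2.09807344e-01,  9.77739152e-01,
         1.58257627e+03],
 
[... 315 characters left out ...]
422579e-01, -4.58215865e-01,  7.93536375e-01,
         7.97770222e+02],
       [-2.19894746e-02,  8.70549218e-01,  4.91589791e-01,
         6.02665323e+02],
       [ 0.00000000e+00,  0.00000000e+00,  0.00000000e+00,
         1.00000000e+00]])}
{'fx': 373.2206074886883, 'fy': 373.2206074886883, 'cx': 318.9314129816513, 'cy': 240.9533082018101, 'T_tool_cam': array([[ 1.66259662e-04,  9.44732731e-01,  3.27841484e-01,
         8.30201838e+01],
       [ 9.99999970e-01, -9.86109741e-05, -2.22969469e-04,
         4.99743013e-01],
       [-1.78317787e-04,  3.27841512e-01, -9.44732720e-01,
        -1.42450604e+02],
       [ 0.00000000e+00,  0.00000000e+00,  0.00000000e+00,
         1.00000000e+00]])}
```

View pics/top0.png

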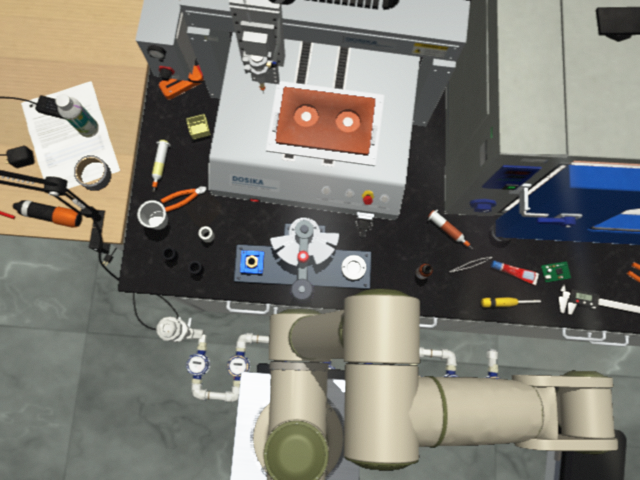

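View pics/side0.png

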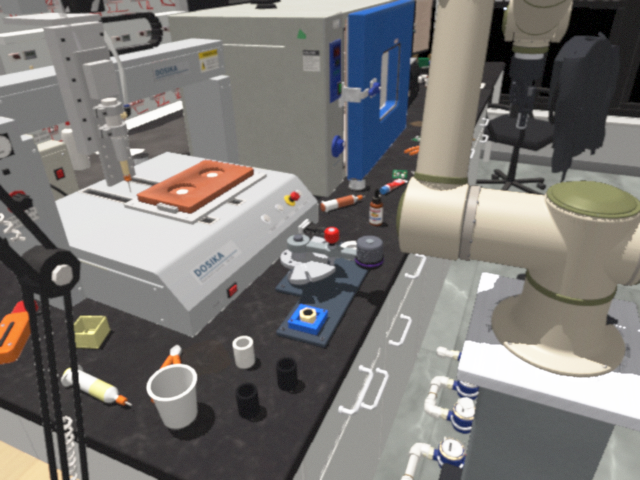

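The top view shows the white coupler at about (206,233), the blue nest with the nut at (252,262), the round nest at (354,266), the knob at (303,257), the lamp at (301,288) and the bottle at (423,271). I'll enlarge both views for closer readings.

```bash
python3 - <<'E'
from h import *
a=cv2.imread("pics/top0.png")[205:315,190:390];cv2.imwrite("pics/t1.png",cv2.resize(a,None,fx=4,fy=4,interpolation=cv2.INTER_CUBIC))
a=cv2.imread("pics/side0.png")[210:400,200:400];cv2.imwrite("pics/s1.png",cv2.resize(a,None,fx=3,fy=3,interpolation=cv2.INTER_CUBIC))
E
```

```text
(no output)
```

View pics/t1.png

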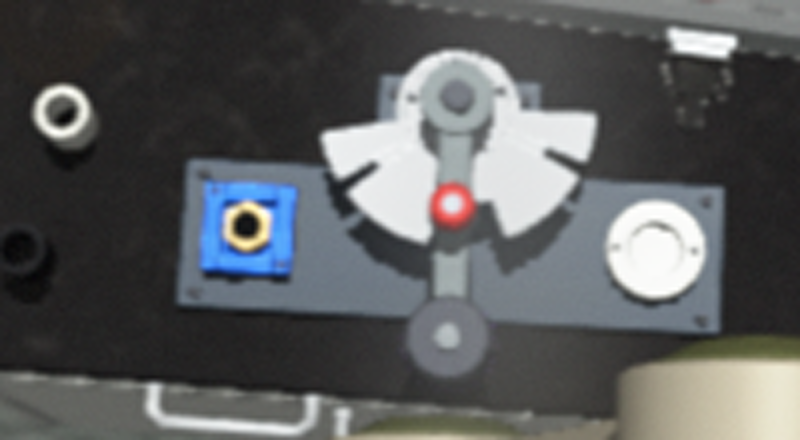

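View pics/s1.png

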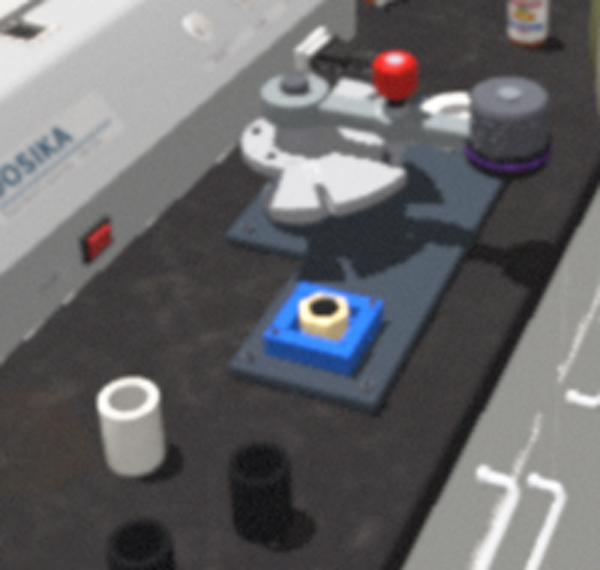

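In the enlarged top crop, the coupler's top is at (64,112), the nest at (655,249), the nut at (246,226), the knob at (453,205) and the lamp cap at (448,336). In the side crop, the coupler's top is at (129,396) and the knob's centre at (396,76).

```bash
python3 - <<'E'
from h import *
def T(x,y,z): return at("top",190+(x+.5)/4-.5,205+(y+.5)/4-.5,z)
def S(x,y,z): return at("side",200+(x+.5)/3-.5,210+(y+.5)/3-.5,z)
P=dict(coup=T(64,112,44),nest=T(655,249,26),blue=T(248,227,26),knob=T(453,205,140),lamp=T(448,336,133),bottle=at("top",423,268,100),blackc=T(25,248,44))
for k,v in P.items():print(k,v.round(1))
print("side coup",S(129,396,44).round(1),"knob",S(396,76,130).round(1),"blue",S(324,315,26).round(1),"lamp",S(511,95,132).round(1), "bottle",at("side",376,195,102).round(1))
n,b=P["nest"],P["blue"];d=(n-b);print("dist",np.linalg.norm(d[:2]))
yh=-d/np.linalg.norm(d);xh=np.array([yh[1],-yh[0],0]);
post=(n+b)/2+xh*77.5;print("post",post.round(1),"yaw",np.arctan2(xh[1],xh[0]))
k=P["knob"]-post;l=P["lamp"]-post;print(np.hypot(*k[:2]),np.arctan2(-k[1],-k[0]),np.hypot(*l[:2]),np.arctan2(-l[1],-l[0]))
E
```

```text
coup [497.4 284.3  44. ]
nest [ 440.5 -109.4   26. ]
blue [433.8 158.3  26. ]
knob [439.4  22.5 140. ]
lamp [360.1  19.1 133. ]
bottle [ 439.6 -278.5  100. ]
blackc [405.7 299.1  44. ]
side coup [494.4 286.3  44. ] knob [435.   27.4 130. ] blue [431.4 158.5  26. ] lamp [354.4  26.6 132. ] bottle [ 428.2 -245.6  102. ]
dist 267.7813904725943
post [514.6  26.4  26. ] yaw 0.02504215648283181
75.27513759767085 0.051805284703352474 154.69083771856322 0.04716640576523291
```

```bash
python3 - <<'E'
from h import *
def T(x,y,z): return at("top",190+(x+.5)/4-.5,205+(y+.5)/4-.5,z)
post=np.array([514.6,26.4,0])
for p in [(545,152),(578,163),(345,181),(378,165)]:
    q=T(*p,66)-post; print(p,np.hypot(*q[:2]).round(1),(np.arctan2(-q[1],-q[0])-.025).round(3))
print(T(598,115,66),T(580,185,66), at("top",209,200,0))
E
C='python3 -m crank'
$C '[[[0.83,-1,0,0,0,0,85],[0.83,-1,0,0,0,0,85],[0.83,-1,0,0,0,0,85],[0.83,-1,0,0,0,0,85],[0.83,-1,0,0,0,0,85],[0.83,-1,0,0,0,0,85],[0.83,-1,0,0,0,0,85],[0.83,-1,0,0,0,0,85]]]' 40
$C '[[[0.83,-1,0,0,0,0,85],[0.83,-1,0,0,0,0,85],[0.83,-1,0,0,0,0,85],[0.83,-1,0,0,0,0,85],[0.83,-1,0,0,0,0,85],[0.83,-1,0,0,0,0,85],[0.83,-1,0,0,0,0,85],[0.83,-1,0,0,0,0,85]]]' 40
$C '[[[0.83,-1,0,0,0,0,60],[0.83,-1,0,0,0,0,60],[0.83,-1,0,0,0,0,60],[0.83,-1,0,0,0,0,60],[0.83,-1,0,0,0,-1,60],[0,0,0,0,0,-1,60],[0,0,0,0,0,-1,60],[0,0,0,0,0,0,60]]]' 40
```

```text
(545, 152) 62.9 1.169
(578, 163) 85.1 1.203
(345, 181) 86.1 -0.943
(378, 165) 62.7 -0.9
[518.55306159 -64.45462683  66.        ] [471.70856045 -56.09090686  66.        ] [597.52122438 294.1363567    0.        ]
time_s: 0.9
eef_pos: [248.5, -266.1, 231.1]
ee_rot: [-0.0, 0.991, 0.137, -0.0]
force: [1.0, -0.2, -1.0]
grip_width: 0.996
grip_force: 0.0
time_s: 1.7
eef_pos: [353.7, -28.5, 231.2]
ee_rot: [-0.0, 0.991, 0.137, -0.0]
force: [1.3, -1.2, -0.0]
grip_width: 0.997
grip_force: 0.0
time_s: 2.5
eef_pos: [419.1, 118.9, 231.0]
ee_rot: [-0.0, 0.94, 0.341, -0.0]
force: [0.2, -1.4, 0.5]
grip_width: 0.699
grip_force: 0.0
```

```bash

C='python3 -m crank'
$C '[[[0.95,-0.45,0,0,0,0,60],[0.95,-0.45,0,0,0,0,60],[0.95,-0.45,0,0,0,0,60],[0.95,-0.45,0,0,0,0,60],[0.95,-0.45,0,0,0,0,60],[0.95,-0.45,0,0,0,0,60],[0.92,-0.45,0,0,0,0,60],[0,0,0,0,0,-1,60]]]' 40
$C '[[[0,0,0.6,0,0,-1,60],[0,0,1,0,0,-0.5,60],[0,0,1,0,0,0,60],[0,0,0.8,0,0,0,60],[0,0,0,0,0,0,60],[0,0,0,0,0,0,60],[0,0,0,0,0,0,60],[0,0,0,0,0,0,60]]]' 40
python3 - <<'E'
from h import *
s=sense();i=capture("wrist");cv2.imwrite("pics/w1.png",i);print(s["eef_pos"],s["ee_rot"],s["time_s"])
E
```

```text
time_s: 3.3
eef_pos: [496.5, 286.9, 230.6]
ee_rot: [-0.0, 0.915, 0.404, -0.0]
force: [-0.1, -0.2, 0.1]
grip_width: 0.705
grip_force: 0.0
time_s: 4.1
eef_pos: [496.5, 285.2, 147.5]
ee_rot: [0.0, 0.867, 0.498, 0.001]
force: [0.1, -0.3, -0.1]
grip_width: 0.705
grip_force: 0.0
[496.45988023 285.22679434 147.45609254] [1.88155244e-04 8.67079608e-01 4.98168650e-01 9.56281738e-04] 4.1
```

View pics/w1.png

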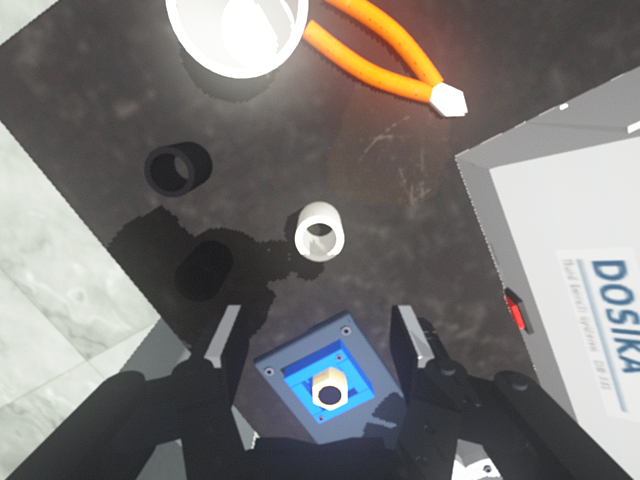

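The wrist view shows the coupler's top ring centred at about (320,237), between the fingers laterally, and the nut at (329,390).

```bash
python3 - <<'E'
from h import *
print(at("wrist",320,237,44),at("wrist",329,390,35))
i=cv2.imread("pics/w1.png");m=(i.min(2)>150).astype(np.uint8);n,l,st,c=cv2.connectedComponentsWithStats(m)
k=l[237-20,320];print(st[k],c[k])
E
```

```text
[496.90659359 285.87788422  44.        ] [434.02008853 162.58793246  35.        ]
[ 295  202   50   60 2083] [319.25444071 232.31253   ]
```

```bash

C='python3 -m crank'
$C '[[[0.03,0,0.8,0,0,0,60],[0,0,1,0,0,0,60],[0,0,1,0,0,0,60],[0,0,1,0,0,0,60],[0,0,0.8,0,0,0,60],[0,0,0.5,0,0,0,60],[0,0,0.3,0,0,0,60],[0,0,0,0,0,0,60]]]' 40
$C '[[[0,0,0,0,0,0,20],[0,0,0,0,0,0,20],[0,0,0,0,0,0,20],[0,0,0,0,0,0,20],[0,0,0,0,0,0,20],[0,0,0,0,0,0,20],[0,0,0,0,0,0,20],[0,0,0,0,0,0,20]]]' 40
$C '[[[0,0,-0.5,0,0,0,20],[0,0,-1,0,0,0,20],[0,0,-1,0,0,0,20],[0,0,-1,0,0,0,20],[0,0,-1,0,0,0,20],[0,0,-1,0,0,0,20],[0,0,-1,0,0,0,20],[0,0,-0.5,0,0,0,20]]]' 40
```

```text
time_s: 4.95
eef_pos: [496.3, 285.7, 11.1]
ee_rot: [-0.0, 0.867, 0.498, -0.0]
force: [-0.1, -0.3, -0.0]
grip_width: 0.702
grip_force: 0.0
time_s: 5.75
eef_pos: [497.0, 286.0, 12.4]
ee_rot: [0.0, 0.867, 0.499, 0.001]
force: [-1.1, 0.1, 6.9]
grip_width: 0.377
grip_force: 40.0
time_s: 6.55
eef_pos: [496.9, 285.9, 189.3]
ee_rot: [0.0, 0.867, 0.499, 0.002]
force: [0.1, 0.3, -1.1]
grip_width: 0.377
grip_force: 39.8
```

```bash

C='python3 -m crank'
$C '[[[-0.5,0.2,0,0,0,0,20],[-1,0.4,0,0,0,0,20],[-1,0.4,0,0,0,0,20],[-1,0.4,0,0,0,0,20],[-1,0.4,0,0,0,0,20],[-1,0.4,0,0,0,0,20],[-1,0.4,0,0,0,0,20],[-1,0.4,0,0,0,0,20]]]' 40
$C '[[[-1,0.4,0,0,0,0,20],[-1,0.4,0,0,0,0,20],[-1,0.4,0,0,0,0,20],[-1,0.4,0,0,0,0,20],[-1,0.4,0,0,0,0,20],[-1,0.4,0,0,0,0,20],[-1,0.4,0,0,0,0,20],[-0.3,0.15,0,0,0,0,20]]]' 40
$C '[[[0,0,0,0,0,0,20],[0,0,0,0,0,0,20],[0,0,0,0,0,0,20],[0,0,0,0,0,0,20],[0,0,0,0,0,0,20],[0,0,0,0,0,0,20],[0,0,0,0,0,0,20],[0,0,0,0,0,0,20]]]' 40
python3 - <<'E'
from h import *
s=sense();i=capture("wrist");cv2.imwrite("pics/w2.png",i);print(s["eef_pos"],s["ee_rot"],s["time_s"])
E
```

```text
time_s: 7.35
eef_pos: [465.6, 84.3, 185.0]
ee_rot: [-0.001, 0.867, 0.498, -0.001]
force: [0.5, 0.6, -0.1]
grip_width: 0.372
grip_force: 39.8
time_s: 8.15
eef_pos: [437.5, -110.7, 185.2]
ee_rot: [-0.001, 0.868, 0.497, -0.001]
force: [-0.0, 0.4, -0.1]
grip_width: 0.38
grip_force: 39.8
time_s: 8.95
eef_pos: [438.8, -108.8, 186.3]
ee_rot: [-0.0, 0.867, 0.499, -0.0]
force: [0.5, 0.1, 1.0]
grip_width: 0.373
grip_force: 39.8
[ 438.83812681 -108.81487216  186.27876157] [-1.95609591e-05  8.66875040e-01  4.98525490e-01 -1.46717624e-05] 8.95
```

View pics/w2.png

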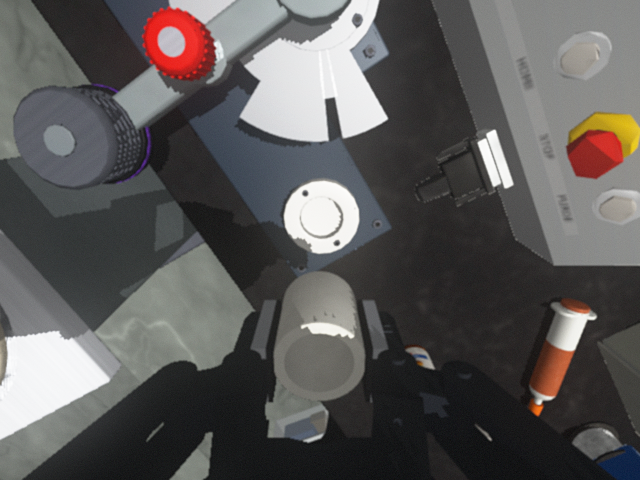

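The wrist view shows the round nest centred at about (321,217), the coupler held with its axis at column 319, the notch at about (333,120) and the knob top at (172,41).

```bash
python3 - <<'E'
from h import *
i=cv2.imread("pics/w2.png");m=(i.min(2)>150).astype(np.uint8);m[265:]=0
n,l,st,c=cv2.connectedComponentsWithStats(m)
k=l[200,295];print(st[k],c[k])
cs,_=cv2.findContours((l==k).astype(np.uint8),cv2.RETR_EXTERNAL,cv2.CHAIN_APPROX_NONE);e=cv2.fitEllipse(cv2.convexHull(cs[0]));print(e)
print("nest",at("wrist",*e[0],25),at("wrist",321.5,217,26))
post=np.array([514.6,26.4,0])
for p in [(330,95),(333,112),(334,135)]:
    q=at("wrist",*p,66)-post; print(np.hypot(*q[:2]).round(1),(np.arctan2(-q[1],-q[0])-.025).round(3))
s=sense();T=R.from_quat(np.roll(s["ee_rot"],-1)).as_matrix();
for x in ("knob",(172,41),142),("lamp",(58,140),132): print(x[0],at("wrist",*x[1],x[2]))
# predicted pixels of coupler bottom far edge / top
m=camera_model("wrist");Ti=np.linalg.inv(np.array(m["T_tool_cam"]))
for p in [(17,0,12.4),(0,17,12.4),(-17,0,-31.6),(17,0,-31.6),(0,17,-31.6)]:
    c=Ti[:3,:3]@np.array(p,float)+Ti[:3,3];print(p,m["cx"]-m["fx"]*c[0]/c[2],m["cy"]+m["fy"]*c[1]/c[2])
E
```

```text
[ 284  180   76   74 4047] [321.62120089 215.3577959 ]
((321.5070495605469, 216.4551239013672), (73.24734497070312, 75.10533905029297), 91.62751770019531)
nest [ 439.87312407 -109.98355513   25.        ] [ 439.76294905 -110.14914551   26.        ]
62.4 1.165
73.1 1.172
87.8 1.156
knob [438.2401097   22.03793581 142.        ]
lamp [358.03211037  18.38342093 132.        ]
(17, 0, 12.4) 320.5070251186821 266.90272369332536
(0, 17, 12.4) 357.0116335347633 300.61618818978786
(-17, 0, -31.6) 320.83057537060864 398.9458147279819
(17, 0, -31.6) 321.0147943545987 318.03554334942976
(0, 17, -31.6) 368.99614306995846 360.2085067670369
```

```bash
python3 - <<'E'
from h import *
a=cv2.imread("pics/w2.png")[260:405,255:385];cv2.imwrite("pics/c1.png",cv2.resize(a,None,fx=4,fy=4,interpolation=cv2.INTER_CUBIC))
E
```

```text
(no output)
```

View pics/c1.png

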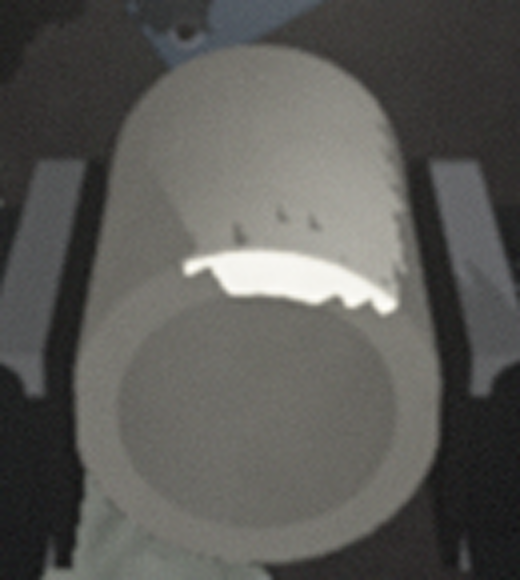

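The enlarged crop shows the coupler's rim spanning columns 273.6–364.9 and rows 322.4–400.4, with its far bottom edge at row 270.6. I'll fit its offset in the tool frame.

```bash
python3 - <<'E'
from h import *
from scipy.optimize import least_squares
m=camera_model("wrist");Ti=np.linalg.inv(np.array(m["T_tool_cam"]))
a=np.linspace(0,2*np.pi,361);c0=np.c_[17*np.cos(a),17*np.sin(a),0*a]
def P(p):
    c=p@Ti[:3,:3].T+Ti[:3,3];return m["cx"]-m["fx"]*c[:,0]/c[:,2],m["cy"]+m["fy"]*c[:,1]/c[:,2]
def f(v,tilt=True):
    x,y,z,t=v  # z: bottom ; tilt about y
    Rm=R.from_euler('y',t).as_matrix()
    b=c0@Rm.T+[x,y,z];tp=(c0+[0,0,-44])@Rm.T+[x,y,z]
    ub,vb=P(b);ut,vt=P(tp)
    return np.array([vb.min()-270.6,vt.min()-322.4,vt.max()-400.4,ut.min()-273.6,ut.max()-364.9])
r=least_squares(f,[0,0,12,0]);print("free tilt",r.x,r.fun)
r=least_squares(lambda v:f([*v,0]),[0,0,12]);print("no tilt",r.x,r.fun)
s=sense();M=R.from_quat(np.roll(s["ee_rot"],-1)).as_matrix();print((M@[r.x[0],r.x[1],0]).round(2), s["eef_pos"])
E
```

```text
free tilt [-3.66801927e+00 -5.85685377e-01  1.63525699e+01  1.02322295e-02] [ 0.39759016  0.28227046 -0.63561057 -0.68243587  0.68243192]
no tilt [-3.93327011 -0.58585503 16.22886112] [ 0.87791011 -0.25172151 -0.45033261 -0.74140626  0.74140286]
[-2.48 -3.1  -0.  ] [ 438.84984813 -108.83697873  186.31615693]
```

```bash

C='python3 -m crank'
$C '[[[0.05,0.07,0.7,0,0,0,20],[0,0,1,0,0,0,20],[0,0,1,0,0,0,20],[0,0,1,0,0,0,20],[0,0,1,0,0,0,20],[0,0,0.5,0,0,0,20],[0,0,0.2,0,0,0,20],[0,0,0,0,0,0,20]]]' 40
python3 - <<'E'
from h import *
s=sense();i=capture("wrist");cv2.imwrite("pics/w3.png",i);print(s["eef_pos"],s["ee_rot"],s["force"],s["time_s"])
cv2.imwrite("pics/c2.png",cv2.resize(i[190:340,220:420],None,fx=4,fy=4,interpolation=cv2.INTER_CUBIC))
E
```

```text
time_s: 9.8
eef_pos: [440.9, -108.6, 51.1]
ee_rot: [-0.0, 0.867, 0.498, -0.0]
force: [0.2, 0.3, -0.5]
grip_width: 0.376
grip_force: 39.8
[ 440.91623768 -108.64146805   51.11436095] [-2.97118176e-04  8.66898543e-01  4.98484501e-01 -1.74406653e-04] [ 0.23893982  0.33019204 -0.50546725] 9.8
```

View pics/c2.png

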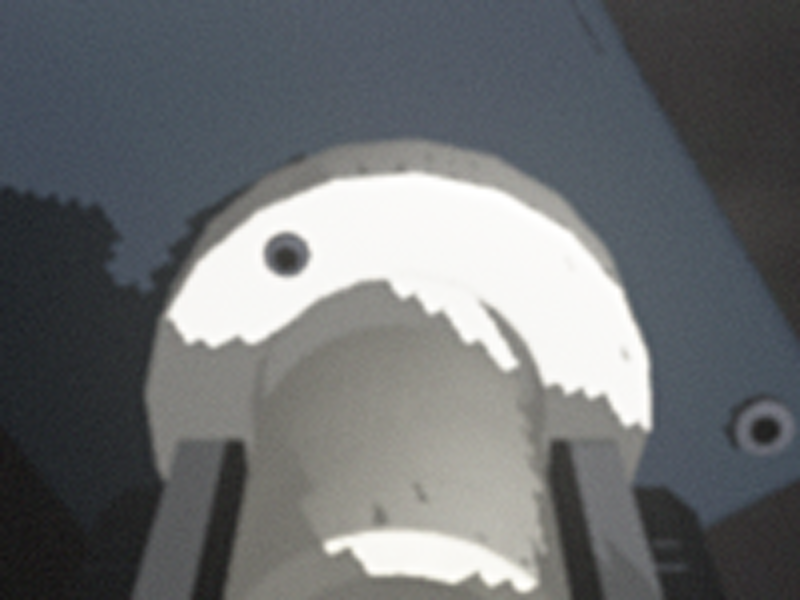

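The crop shows the nest's near top edge at row 173, the pocket rim at row 278, the coupler's lower near edge at about row 325, nest sides at columns 146 and 651, and coupler sides at about columns 252 and 543.

```bash
python3 - <<'E'
from h import *
from scipy.optimize import brentq
m=camera_model("wrist");Ti=np.linalg.inv(np.array(m["T_tool_cam"]))
def P(p):
    c=p@Ti[:3,:3].T+Ti[:3,3];return m["cx"]-m["fx"]*c[:,0]/c[:,2],m["cy"]+m["fy"]*c[:,1]/c[:,2]
a=np.linspace(0,2*np.pi,361)
def ring(r,x,y,z): return np.c_[x+r*np.cos(a),y+r*np.sin(a),z+0*a]
row=lambda v:190+(v+.5)/4-.5
col=lambda u:220+(u+.5)/4-.5
zt=51.1-26
for r,v in((32,173),(18.2,278)):
    print("nest x",r,brentq(lambda x:P(ring(r,x,0,zt))[1].min()-row(v),-15,15))
ub,_=P(ring(32,-2,0,zt));print("nest cols pred",ub.min(),ub.max(),"obs",col(146),col(651))
for h in(11,12.4,14,16): print("coupler x",h,brentq(lambda x:P(ring(17,x,0,h))[1].min()-row(325),-15,15))
E
```

```text
nest x 32 -3.0131290014481498
nest x 18.2 -2.5438375683039354
nest cols pred 256.10800573707655 384.5989157386455 obs 256.125 382.375
coupler x 11 -1.3313648609892983
coupler x 12.4 -1.9466146972986809
coupler x 14 -2.64975736736654
coupler x 16 -3.528685704951401
```

```bash

C='python3 -m crank'
$C '[[[0,0,0.2,0,0,0,20],[0,0,0.1,0,0,0,20],[0,0,0.1,0,0,0,20],[0,0,0.1,0,0,0,20],[0,0,0.04,0,0,0,20],[0,0,0,0,0,0,20],[0,0,0,0,0,0,20],[0,0,0,0,0,0,20]]]' 40
```

```text
time_s: 10.65
eef_pos: [440.9, -108.7, 37.8]
ee_rot: [0.0, 0.867, 0.498, -0.0]
force: [-1.0, -1.3, -0.8]
grip_width: 0.379
grip_force: 39.8
```

```bash

C='python3 -m crank'
$C '[[[0,0,0.05,0,0,0,20],[0,0,0.05,0,0,0,20],[0,0,0.05,0,0,0,20],[0,0,0,0,0,0,20],[0,0,0,0,0,0,20],[0,0,0,0,0,0,20],[0,0,0,0,0,0,20],[0,0,0,0,0,0,20]]]' 40
python3 -c "
from h import *
s=sense();print(s['eef_pos'],s['force'],s['wrist_torque'])"
```

```text
time_s: 11.45
eef_pos: [441.0, -108.9, 34.0]
ee_rot: [0.0, 0.867, 0.499, -0.0]
force: [-2.8, -4.4, 1.1]
grip_width: 0.375
grip_force: 39.9
[ 440.976362   -108.90420403   33.98237814] [-2.84534947 -4.43879767  1.11981492] [-0.87096831  0.36193182 -0.01212304]
```

```bash

C='python3 -m crank'
$C '[[[-0.03,0,0.03,0,0,0,20],[0,0,0.05,0,0,0,20],[0,0,0.04,0,0,0,20],[0,0,0,0,0,0,20],[0,0,0,0,0,0,20],[0,0,0,0,0,0,20],[0,0,0,0,0,0,20],[0,0,0,0,0,0,20]]]' 40
python3 -c "
from h import *
s=sense();print(s['eef_pos'],s['force'],s['wrist_torque'])"
```

```text
time_s: 12.25
eef_pos: [440.6, -109.2, 31.0]
ee_rot: [-0.0, 0.867, 0.499, 0.0]
force: [0.1, -0.4, -0.5]
grip_width: 0.377
grip_force: 39.8
[ 440.57489756 -109.24144816   31.04552533] [ 0.14432587 -0.38286019 -0.518315  ] [-0.00531664  0.07148602  0.00019069]
```

Free in the pocket. I'll lower the last bit.

```bash

C='python3 -m crank'
$C '[[[0,0,0.04,0,0,0,20],[0,0,0.04,0,0,0,20],[0,0,0.04,0,0,0,20],[0,0,0,0,0,0,20],[0,0,0,0,0,0,20],[0,0,0,0,0,0,20],[0,0,0,0,0,0,20],[0,0,0,0,0,0,20]]]' 40
```

```text
time_s: 13.05
eef_pos: [440.6, -109.3, 28.4]
ee_rot: [0.0, 0.867, 0.499, -0.0]
force: [-3.3, 0.8, 8.1]
grip_width: 0.378
grip_force: 40.7
```

```bash

C='python3 -m crank'
$C '[[[0,0,0,0,0,0,50],[0,0,0,0,0,0,50],[0,0,0,0,0,0,50],[0,0,0,0,0,0,50],[0,0,0,0,0,0,50],[0,0,-0.2,0,0,0,50],[0,0,-0.5,0,0,0,50],[0,0,-1,0,0,0,50]]]' 40
$C '[[[0,0,-1,0,0,0,50],[0,0,-1,0,0,0,50],[0,0,-1,0,0,0,50],[0,0,-1,0,0,0,50],[0,0,-1,0,0,0,50],[0,0,0,0,0,0,50],[0,0,0,0,0,0,50],[0,0,0,0,0,0,50]]]' 40
python3 - <<'E'
from h import *
s=sense();i=capture("wrist");print(s["eef_pos"],s["ee_rot"],s["time_s"])
cv2.imwrite("pics/w4.png",i)
E
```

```text
time_s: 13.85
eef_pos: [439.8, -108.9, 70.3]
ee_rot: [-0.001, 0.867, 0.498, -0.001]
force: [-0.6, -0.9, -0.2]
grip_width: 0.588
grip_force: 0.0
time_s: 14.65
eef_pos: [440.2, -109.1, 194.7]
ee_rot: [-0.001, 0.867, 0.498, -0.0]
force: [-0.4, -0.0, -0.3]
grip_width: 0.584
grip_force: 0.0
[ 440.15768204 -109.0848947   194.7238955 ] [-7.13431157e-04  8.66900966e-01  4.98479703e-01 -4.38415590e-04] 14.65
```

View pics/w4.png

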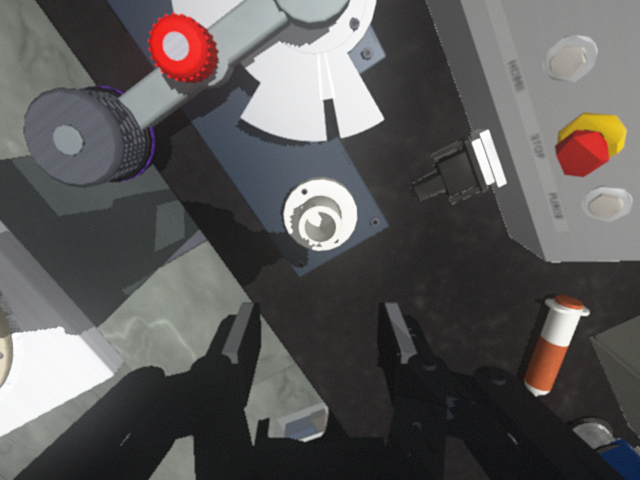

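The coupler stands in the nest at (321,215) with its rim concentric. Next I'll move over the knob and turn the tool.

```bash

C='python3 -m crank'
$C '[[[0.9,-0.53,0,0,0,0,60],[0.9,-0.53,0,0,0,0,60],[0.9,-0.53,0,0,0,0,60],[0.9,-0.53,0,0,0,0,60],[0.9,-0.53,0,0,0,0,60],[0.03,-0.02,0,0,0,1,60],[0,0,0,0,0,1,60],[0,0,0,0,0,1,60]]]' 40
$C '[[[0,0,0,0,0,1,60],[0,0,0,0,0,1,60],[0,0,0,0,0,1,60],[0,0,0,0,0,1,60],[0,0,0,0,0,0.1,60],[0,0,0,0,0,0,60],[0,0,0,0,0,0,60],[0,0,0,0,0,0,60]]]' 40
python3 - <<'E'
from h import *
s=sense();i=capture("wrist");print(s["eef_pos"],s["ee_rot"],s["time_s"])
cv2.imwrite("pics/w5.png",i)
h=cv2.cvtColor(i,cv2.COLOR_BGR2HSV);m=(((h[...,0]<8)|(h[...,0]>172))&(h[...,1]>150)&(h[...,2]>60)).astype(np.uint8)
n,l,st,c=cv2.connectedComponentsWithStats(m)
for k in range(1,n):
    if st[k][4]>500: print(st[k],c[k], at("wrist",*c[k],136))
E
```

```text
time_s: 15.5
eef_pos: [439.5, 22.5, 194.8]
ee_rot: [-0.0, 0.952, 0.305, -0.001]
force: [0.3, 0.4, -0.0]
grip_width: 0.705
grip_force: 0.0
time_s: 16.3
eef_pos: [439.8, 22.1, 195.4]
ee_rot: [-0.0, 1.0, 0.027, -0.0]
force: [0.3, -0.1, 0.8]
grip_width: 0.702
grip_force: 0.0
[439.84208529  22.14093572 195.43687459] [-3.71758649e-05  9.99635560e-01  2.69951275e-02 -9.86791479e-05] 16.3
[ 292  235   52   54 1752] [317.79280822 261.21175799] [440.45048597  21.96849962 136.        ]
```

```bash

C='python3 -m crank'
$C '[[[0,0,0.8,0,0,0,60],[0,0,1,0,0,0,60],[0,0,0.8,0,0,0,60],[0,0,0.5,0,0,0,60],[0,0,0.24,0,0,0,60],[0,0,0,0,0,0,60],[0,0,0,0,0,0,60],[0,0,0,0,0,0,60]]]' 50
$C '[[[0,0,0,0,0,0,15],[0,0,0,0,0,0,15],[0,0,0,0,0,0,15],[0,0,0,0,0,0,15],[0,0,0,0,0,0,15],[0,0,0,0,0,0,15],[0,0,0,0,0,0,15],[0,0,0,0,0,0,15]]]' 50
python3 -c "
from h import *
s=sense();print(s['eef_pos'],s['force'],s['wrist_torque'])"
```

```text
time_s: 17.15
eef_pos: [440.3, 22.1, 112.7]
ee_rot: [0.0, 1.0, 0.026, 0.001]
force: [-0.3, -0.4, 0.6]
grip_width: 0.7
grip_force: 0.0
time_s: 17.95
eef_pos: [440.0, 22.3, 112.6]
ee_rot: [-0.0, 1.0, 0.026, 0.0]
force: [-1.7, 0.7, 5.3]
grip_width: 0.316
grip_force: 48.9
[439.99754094  22.25582467 112.58400674] [-1.71851737  0.70471841  5.31462038] [0.27024844 0.26910556 0.20615507]
```

```bash

C='python3 -m crank'
$C '[[[0,0,-0.1,0,0,0,15],[0,0,-0.1,0,0,0,15],[0,0,-0.1,0,0,0,15],[0,0,-0.08,0,0,0,15],[0,0,0,0,0,0,15],[0,0,0,0,0,0,15],[0,0,0,0,0,0,15],[0,0,0,0,0,0,15]]]' 60
python3 -c "
from h import *
s=sense();print(s['eef_pos'],s['force'],s['wrist_torque'])"
```

```text
time_s: 18.75
eef_pos: [439.8, 22.2, 121.4]
ee_rot: [-0.0, 1.0, 0.026, -0.0]
force: [4.9, 0.4, -11.1]
grip_width: 0.31
grip_force: 59.6
[439.83207906  22.23515289 121.39010882] [  4.86743602   0.37740744 -11.05602178] [ 0.33764403 -0.77910692  0.24615316]
```

```bash

C='python3 -m crank'
$C '[[[0.01,0.184,0,0,0,-0.44,15],[0.01,0.184,0,0,0,-0.44,15],[0.01,0.184,0,0,0,-0.44,15],[0.01,0.184,0,0,0,-0.44,15],[0,0,0,0,0,0,15],[0,0,0,0,0,0,15],[0,0,0,0,0,0,15],[0,0,0,0,0,0,15]]]' 60
python3 -c "
from h import *
s=sense();print(s['eef_pos'],s['force'],s['wrist_torque']);p=s['eef_pos'];print(np.hypot(p[0]-514.6,p[1]-26.4),np.arctan2(26.4-p[1],514.6-p[0]))"
```

```text
time_s: 19.55
eef_pos: [443.1, 4.3, 121.4]
ee_rot: [-0.0, 0.989, 0.148, -0.0]
force: [1.1, 1.3, -10.6]
grip_width: 0.307
grip_force: 59.8
[443.12179709   4.26459308 121.38119795] [  1.13237037   1.31787669 -10.63210403] [ 0.33428703 -0.2036306   0.26343173]
74.82719913500517 0.3003141724101911
```

Radius and forces are fine. I'll continue to about 0.15 short of the notch.

```bash

C='python3 -m crank'
$C '[[[0.023,0.368,0,0,0,-0.88,15],[0.023,0.368,0,0,0,-0.88,15],[0.023,0.368,0,0,0,-0.88,15],[0.023,0.368,0,0,0,-0.88,15],[0.023,0.368,0,0,0,-0.88,15],[0.023,0.368,0,0,0,-0.88,15],[0,0,0,0,0,0,15],[0,0,0,0,0,0,15]]]' 60
python3 - <<'E'
from h import *
s=sense();print(s['eef_pos'],s['force'],s['wrist_torque']);p=s['eef_pos'];print(np.hypot(p[0]-514.6,p[1]-26.4),np.arctan2(26.4-p[1],514.6-p[0]))
i=capture("top");cv2.imwrite("pics/t2.png",i)
E
```

```text
time_s: 20.35
eef_pos: [476.5, -37.9, 121.1]
ee_rot: [-0.001, 0.869, 0.495, -0.001]
force: [0.6, 4.6, -11.4]
grip_width: 0.306
grip_force: 60.6
[476.49753682 -37.87726545 121.12083462] [  0.62903126   4.55034555 -11.363457  ] [ 0.67678675 -0.16560219  0.33659005]
74.72191481556939 1.0357004252629505
```

```bash

C='python3 -m crank'
$C '[[[0,0,0.02,0,0,0,15],[0,0,0.02,0,0,0,15],[0,0,0.02,0,0,0,15],[0,0,0,0,0,0,15],[0,0,0,0,0,0,15],[0,0,0,0,0,0,15],[0,0,0,0,0,0,15],[0,0,0,0,0,0,15]]]' 60
python3 -c "
from h import *
s=sense();print(s['eef_pos'],s['force'],s['wrist_torque'])"
```

```text
time_s: 21.2
eef_pos: [476.6, -37.9, 119.9]
ee_rot: [-0.001, 0.869, 0.495, -0.0]
force: [0.6, 5.5, -10.5]
grip_width: 0.306
grip_force: 60.6
[476.55136613 -37.92520518 119.87907043] [  0.61790804   5.54779199 -10.53453606] [0.89612439 0.12306272 0.34917752]
```

```bash

C='python3 -m crank'
$C '[[[0,0,0.02,0,0,0,15],[0,0,0,0,0,0,15],[0,0,0,0,0,0,15],[0,0,0,0,0,0,33],[0,0,0,0,0,0,33],[0,0,0,0,0,0,33],[0,0,0,0,0,0,33],[0,0,0,0,0,0,33]]]' 60
python3 -c "
from h import *
s=sense();print(s['eef_pos'],s['force'],s['wrist_torque'])"
```

```text
time_s: 22.0
eef_pos: [477.2, -38.5, 119.8]
ee_rot: [0.0, 0.869, 0.495, 0.0]
force: [0.1, -0.1, -0.4]
grip_width: 0.385
grip_force: 0.0
[477.2040787  -38.54670461 119.81631973] [ 0.06947554 -0.05175548 -0.41807986] [ 0.00279501 -0.03630534  0.00837304]
```

```bash

C='python3 -m crank'
$C '[[[0,0.04,0,0,0,-0.095,33],[0,0.04,0,0,0,-0.095,33],[0,0.04,0,0,0,-0.095,33],[0,0.04,0,0,0,-0.095,33],[0,0.04,0,0,0,-0.095,33],[0,0.04,0,0,0,-0.095,33],[0.01,0.04,0,0,0,-0.095,33],[0.01,0.04,0,0,0,-0.095,33]]]' 60
cat > st.py <<'E'
from h import *
s=sense();p=s['eef_pos'];a=np.arctan2(26.4-p[1],514.6-p[0]);print(p,s['force'],s['wrist_torque'])
print("r",np.hypot(p[0]-514.6,p[1]-26.4),"ang",a,"tangential F",s['force']@[np.sin(a),-np.cos(a),0])
i=capture("wrist");h=cv2.cvtColor(i,cv2.COLOR_BGR2HSV);m=(((h[...,0]<8)|(h[...,0]>172))&(h[...,1]>150)&(h[...,2]>60)).astype(np.uint8);m[:,:220]=0;m[:,420:]=0
n,l,st,c=cv2.connectedComponentsWithStats(m);k=1+np.argmax(st[1:,4]);print("red",st[k],c[k])
E
python3 st.py
```

```text
time_s: 22.8
eef_pos: [482.2, -40.4, 119.3]
ee_rot: [-0.003, 0.841, 0.541, -0.002]
force: [-14.6, 6.5, 9.7]
grip_width: 0.39
grip_force: 8.0
[482.19648621 -40.43124049 119.27762168] [-14.6483055    6.5004005    9.74446863] [ 1.0738124   2.34046833 -0.00544231]
r 74.27248758055623 ang 1.1193373219465077 tangential F -16.016701254666113
red [ 274  300   76   87 4598] [311.30295781 341.22901261]
```

```bash
cat >> st.py <<'E'
cv2.imwrite("pics/last.png",i)
m=camera_model("wrist");Ti=np.linalg.inv(np.array(m["T_tool_cam"]));t=np.linspace(0,2*np.pi,181)
for off in(-2.5,0):
  for pl in(0,7):
    pts=np.vstack([np.c_[14*np.cos(t),off+14*np.sin(t),0*t+(p[2]-z)] for z in (117+pl,120+pl,139+pl,142+pl)])
    c=pts@Ti[:3,:3].T+Ti[:3,3];u=m["cx"]-m["fx"]*c[:,0]/c[:,2];v=m["cy"]+m["fy"]*c[:,1]/c[:,2];print(off,pl,u.min(),v.min(),np.ptp(u),np.ptp(v))
E
python3 st.py
```

```text
[482.592052   -40.73599481 119.35364044] [-8.8631831   3.06544924  7.29216423] [0.53511246 1.47815513 0.0124342 ]
r 74.37573888207933 ang 1.1259106486642492 tangential F -9.31967015750078
red [ 274  300   77   87 4620] [311.71666667 341.13679654]
-2.5 0 277.3122945897954 282.802149777185 74.4449046081856 93.3258018502741
-2.5 7 275.2511617199793 290.2160915090003 78.12775154772527 98.5575304428146
0 0 283.9631487237667 282.803313258393 74.44504496539685 93.32600276299382
0 7 282.2310354277372 290.2173117377821 78.12790613561572 98.55775187074323
```

```bash

C='python3 -m crank'
$C '[[[0,0,0,0,0,0,33],[0,0.03,0,0,0,-0.07,33],[0,0.03,0,0,0,-0.07,33],[0,0.03,0,0,0,-0.07,33],[0,0.03,0,0,0,-0.07,33],[0,0,0,0,0,0,33],[0,0,0,0,0,0,33],[0,0,0,0,0,0,33]]]' 60
python3 st.py
```

```text
time_s: 23.7
eef_pos: [485.2, -41.9, 119.2]
ee_rot: [-0.002, 0.83, 0.557, -0.002]
force: [-9.8, 5.0, 5.8]
grip_width: 0.386
grip_force: 5.6
[485.17120558 -41.93352737 119.15803906] [-9.84049903  5.00465115  5.76090608] [0.70900546 1.69320309 0.03267538]
r 74.40110822071868 ang 1.1641379669818048 tangential F -11.01753562133004
red [ 274  299   77   88 4618] [311.64291901 341.07016024]
-2.5 0 277.40382774386296 283.0747825201182 74.53753096773721 93.46521249768676
-2.5 7 275.34428793507584 290.5089239314742 78.22978150745655 98.71233488386486
0 0 284.0629423398016 283.0759784645354 74.53770380679231 93.46543650155957
0 7 282.3332607135414 290.5101795822347 78.22997189396358 98.71258200338326
```

```bash

C='python3 -m crank'
$C '[[[0,0.03,0,0,0,-0.07,33],[0,0.03,0,0,0,-0.07,33],[0,0.03,0,0,0,-0.07,33],[0,0.03,0,0,0,-0.07,33],[0,0,0,0,0,0,33],[0,0,0,0,0,0,33],[0,0,0,0,0,0,33],[0,0,0,0,0,0,33]]]' 60
python3 st.py
```

```text
time_s: 24.55
eef_pos: [489.6, -44.0, 119.4]
ee_rot: [-0.0, 0.82, 0.573, -0.0]
force: [-3.5, 0.2, -2.6]
grip_width: 0.391
grip_force: 1.7
[489.64007514 -43.95575494 119.36704379] [-3.49433634  0.16726087 -2.61374327] [ 0.08023624  0.46532707 -0.01124823]
r 74.6520602660341 ang 1.2298807527249265 tangential F -3.349157265184318
red [ 276  292   74   83 4164] [312.31292027 330.8864073 ]
-2.5 0 277.6068592122772 282.93459272148175 74.4242214134668 93.31373127357824
-2.5 7 275.5604033578682 290.35220300142817 78.10498553706321 98.54383557656297
0 0 284.25583757799586 282.9358272133843 74.42442310900464 93.31397643282457
0 7 282.5382123893994 290.3535001098344 78.1052076762947 98.54410615610772
```

The knob has dropped: the red blob rose 7 px and narrowed to the size expected with the pin home. I'll back off, open and rise.

```bash

C='python3 -m crank'
$C '[[[0,-0.08,0,0,0,0,33],[0,0,0,0,0,0,40],[0,0,0,0,0,0,60],[0,0,0,0,0,0,60],[0,0,0,0,0,0,60],[0,0,0,0,0,0,60],[0,0,0,0,0,0,60],[0,0,0,0,0,0,60]]]' 40
python3 st.py
$C '[[[0,0,-0.3,0,0,0,60],[0,0,-1,0,0,0,60],[0,0,-1,0,0,0,60],[0,0,-1,0,0,0,60],[0,0,-0.5,0,0,0,60],[0,0,0,0,0,0,60],[0,0,0,0,0,0,60],[0,0,0,0,0,0,60]]]' 40
python3 st.py
```

```text
time_s: 25.4
eef_pos: [488.0, -43.3, 119.6]
ee_rot: [0.0, 0.82, 0.573, 0.0]
force: [0.5, 0.2, -0.7]
grip_width: 0.702
grip_force: 0.0
[487.96758995 -43.29997612 119.55011449] [ 0.53498413  0.23331372 -0.69278111] [-0.03140765  0.02026123  0.00029113]
r 74.61482383565189 ang 1.2058149592317042 tangential F 0.4164678393485489
red [ 280  291   75   84 4123] [317.25418385 330.6388552 ]
-2.5 0 277.65797463292296 282.74820600356037 74.33233944684832 93.18376802482601
-2.5 7 275.61669464483987 290.1493576789654 78.0037967813364 98.3994156286123
0 0 284.2987445310314 282.74943968118805 74.33254052753489 93.18401256922732
0 7 282.58546377962705 290.15065384116826 78.00401821635478 98.39968549444814
time_s: 26.25
eef_pos: [487.6, -43.2, 213.7]
ee_rot: [-0.001, 0.82, 0.573, -0.0]
force: [-0.2, -0.4, 0.5]
grip_width: 0.705
grip_force: 0.0
[487.57584449 -43.17834112 213.70686588] [-0.20095348 -0.41343785  0.46916675] [ 0.03528079 -0.00708393  0.02421389]
r 74.6421498444392 ang 1.2003306744226705 tangential F -0.037635585937667526
red [ 296  227   46   50 1399] [318.79699786 250.21300929]
-2.5 0 293.67895600482257 221.4591231338987 45.51625474985377 54.013981441263184
-2.5 7 292.92793486352866 224.46553701291612 46.86701640979362 55.77419370032595
0 0 297.74535007761585 221.45986665926046 45.51633030536988 54.01407119935686
0 7 297.1150040970845 224.46630321977443 46.86709651629678 55.774288978327434
```

View pics/last.png

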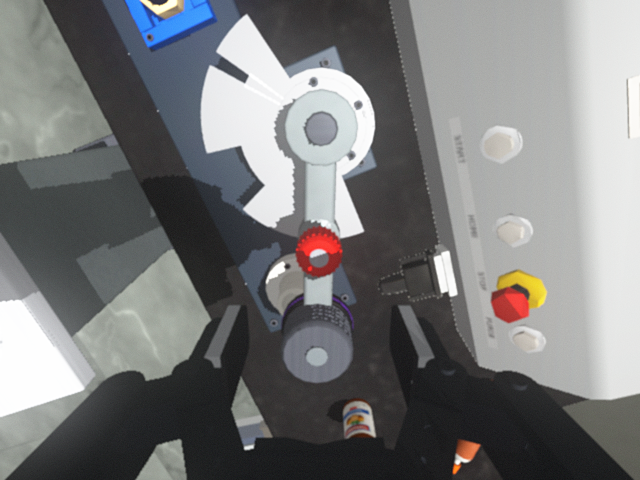

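The wrist view shows the arm over the round nest, lamp at (317,345) and knob at (319,250). The arm angle, about 1.19 in the world frame, matches the measured notch, and the gripper is clear.

```bash
python3 -c "
from rig import *
print(finish_job())"
```

```text
the job is handed in; nothing more can be done
None
```

The coupler stands home in the round nest, and the lamp is swung over it with the knob dropped into the notch. I handed the job in at about 26 s; no verdict came back, and the knob being fully down is judged from the camera pictures.

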